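# Fold down the ratchet table easel

## Robot

A 6-joint arm with a two-finger parallel gripper is mounted at the origin on the work surface. World frame = base frame: x ahead of the robot, y to its left, z up, the work surface at z = 0. Lengths are in mm, angles in rad, forces in N, time in s.
With the tool pointing down it reaches from about 350 to 775 mm from the base axis. Payload 7.3 kg.
Tool frame: the origin (TCP) lies on the front face of the gripper's body, between the roots of the fingers; the fingertips stand 66 mm ahead of it and the grasp point (between the pads) lies 47 mm ahead of it (bot.tcp_to_grasp is the z of the grasp point in the tool frame, in mm); z points along the fingers, y is the direction in which the jaws open and shut (so a half turn about z gives the same grasp; the last joint's range is limited). The gripper opens to 92 mm and grips with 3 to 60 N. Pads are 19 mm wide; open, the fingers measure 130 mm over their backs; the gripper's body (75 mm by 190 mm) begins 47 mm behind the grasp point.
Start: joints at [1.066, 0.342, 1.524, -0, 1.275, -0.146], TCP at [184.338, 491.587, 292.241] pointing down, gripper open.
Joint ranges: [-2.53, 2.53], [-0.77, 2.02], [0.04, 2.7], [-1, 4.14], [0.28, 2.66], [-3.11, 3.11]. Speed limits (rad/s): [2.57, 2.57, 3.14, 3.14, 3.14, 3.14].

## Interface

Orientations are given as [roll, pitch, yaw] about the fixed x, y, z axes, in that order (R = Rz(yaw) Ry(pitch) Rx(roll)).
In Python, from plant import bot gives the robot as it stands.
- The arm moves only by the tool carry_out, never from a script. Its argument "deltas" is a list that holds one entry, the list of rows, each a list of 4 numbers: the shift along the tool's x, y, z in mm, then the turn about the tool's z in units of 5 degrees (1.0 is 5 degrees). A call has 1 to 20 rows; each row is the pose to reach, as a shift and turn from the pose commanded when the call began, along the tool's axes at that moment; what a row does not reach only later rows make up. A row lasts 1/10 s, in which the tool goes at most 50 mm and 8.59 degrees, less where a joint would pass 70% of its speed; a pose out of reach is approached as far as the arm can. A call with a gripper value outside its range is refused whole. "fingers" is the finger opening in mm, from 0 to 91.8, set as the call begins (left out, the last holds). The fingers move at their own pace and stop on an object; the grip force is fixed at half the most. Time passes only in rows, so rows that repeat a pose let the fingers close. It gives the time, the measured TCP pose, the force and the opening at its end, in the units of the state.
- bot.get_obs(): the state, without advancing time (a new reading comes with each control period).
- bot.capture(name): name is "scene" or "side" or "wrist"; returns (picture, depth): 384x512x3 uint8, blue, green, red; 384x512 float32, mm along the optical axis (not along the pixel's ray), 0 where there is no reading.
- bot.camera_model(name): a dict with "K" (3x3 intrinsics, pixels), "camera_from_world" (4x4, takes a point from world to camera coordinates). Camera axes: x right, y down, z forward; pixel columns grow to the right and rows downward; lengths in mm; the calibration is good to about 2 mm. A picture is of the moment at which its call begins: read the wrist's pose just before it. camera_model takes no time and is no camera call; for the wrist camera it gives the pose at the moment of the call.
- bot.close_job(): hands the job in, once; it reports no verdict.
The state is a dict: "time": time; "joint_positions": joint angles; "dq": joint speeds; "tau": joint torques, N m; "tool_pos": TCP position; "tcp_rot": TCP orientation; "contact_force": force on the tool from outside, world axes, zero at the start; "moment": the same for the moment, N m; "grip_width": finger opening in mm.
Only numpy, scipy, OpenCV 4.12 (cv2) and the standard library are available. Lean on these libraries where they do the work, as an engineer would, in place of code of your own. Each camera call takes 0.05 s, during which the arm holds its last target. There are 200 camera calls.

## Task

Fold the table easel flat so that it can be put away: first press the thumb pad of its ratchet pawl down until the pawl is tipped free of the teeth, then push the raised mast down, past the teeth, until it lies flat on its rest. Fingertip pushes are enough, nothing needs gripping; do not shift, tip or lift the paint jar, the brush pot and the ink bottle that stand around it.

Things in the scene. Friction and masses are not known exactly. Their poses are not given: they have to be found in the camera images.
- easel: Table easel fixed to the table: beech frame 20 mm high, x -70 to 280, y -141 to 141 mm from its origin, which lies on the table below the middle of the mast's hinge. x points from the hinge to the rest, where the mast folds down; y left, z up. Posts at x 0, y +-130 mm are 78 mm high. A steel ratchet wheel (radius 52 mm over its square teeth) sits on the hinge shaft at y = -112 mm.
- mast_hinge (a point): Middle of the mast's hinge: a level axis along the easel's y, straight above the easel's origin, 62 mm above the table. Axes as the easel's. The rest, a block with a rubber top 54 mm high, lies 235 mm from here along the easel's x.
- mast_head (a point): Middle of the upper face of the brown wooden head piece (34 mm along the mast, 70 wide, 16 thick) at the mast's free end: 222 mm from the hinge along the mast, 14 mm off the hinge plane. Site x along the mast away from the hinge, z out of the upper face. The mast is an aluminium bar 34 x 16 mm, 245 mm long, with a wooden canvas ledge (160 mm wide, 32 mm up) 40 mm from the hinge.
- mast (a joint): Mast angle, rad: 0 is raised, 0.95 rad above level, leaning towards the rest; grows as it is pushed down; at 0.95 it is level on its rest (end stop). Starts at 0 to 0.08. The engaged pawl stops it at about 0.11 (some spring if forced); teeth are 0.4 rad apart. With the pawl free, 2 to 6 N square on the head moves it; its stiff hinge keeps it where it is left.
- pawl_pad (a point): Middle of the top of the pawl's dark steel thumb pad, 40 (easel's x) x 34 (y) x 8 mm; x = 127, y = -112 mm in the easel's frame, 124 mm above the table while engaged. The pawl is a rocker pivoting along the easel's y, 52 mm from here towards the wheel, 114 mm up, beside a bracket 18 mm long, 123 mm high at x = 75, y = -126 mm. Pressing the pad down lifts its beak from the teeth.
- pawl (a joint): Pawl angle, rad: 0 engaged in the teeth; grows as the pad is pressed down; 0.40 at its stop (the pad's middle is then about 20 mm lower and slopes down away from the wheel). It clears the teeth from about 0.14; tipped well free is above 0.25. Takes 1 to 2 N at the pad and stays where it is left. Starts at 0 to 0.03.
- paint_jar: Lidded glass paint jar, 56 mm across, 75 mm high, loose on the table beside the easel. Origin at the centre of its underside, z along its axis.
- brush_pot: White ceramic pot with brushes, 66 mm across, 150 mm high over the brushes, loose on the table beside the easel. Origin at the centre of its underside, z along its axis.
- ink_bottle: Small amber bottle, 48 mm across, 85 mm high, loose on the table beside the easel. Origin at the centre of its underside, z along its axis.
Mind the look-alikes: they are no part of the job. Several things look just like the paint_jar: the one meant starts farthest to the robot's left.

How it is judged (in metres and radians):
On the way, in this order (a step that is already met when the one before it is completed fails the run):
1. the pawl is pressed free of the teeth while the mast is still up (value of joint pawl above 0.25 rad and value of joint mast below 0.2 rad), for 0.2 s.
2. the mast is pushed down flat onto its rest (value of joint mast above 0.89 rad), for 0.2 s.
At the end, for the whole second after the job is handed in: The mast lies at rest within 0.06 rad of level (joint above 0.89 of 0.95), and the jar, pot and bottle stand upright within 20 mm of where they were (value of joint mast above 0.89 rad and velocity of joint mast between -0.05 and 0.05 rad/s and distance of each of paint_jar, brush_pot, ink_bottle from where it was at the start of the episode below 0.02 m and angle between each of paint_jar, brush_pot, ink_bottle's own z axis and vertical below 0.15 rad); the robot touches nothing.
It fails at once if the paint jar is pushed, tipped or lifted (distance of paint_jar from where it was at the start of the episode above 0.02 m or angle between paint_jar's own z axis and vertical above 0.3 rad).
It fails at once if the brush pot is pushed, tipped or lifted (distance of brush_pot from where it was at the start of the episode above 0.02 m or angle between brush_pot's own z axis and vertical above 0.3 rad).
It fails at once if the ink bottle is pushed, tipped or lifted (distance of ink_bottle from where it was at the start of the episode above 0.02 m or angle between ink_bottle's own z axis and vertical above 0.3 rad).
It also fails if it takes over 48 s, if anything falls off the work surface, if the arm or the gripper's body presses on something with over 40 N, if the wrist force passes 120 N, or if a joint passes its speed limit or range.

## Working session

There is one attempt and no reset: what is moved stays moved. The work goes in short steps, Python scripts to look and compute and a tool call to move; the robot and the scene stay as the last step left them, time stands still between calls to the robot, and variables do not carry over. Pictures are saved under pics/ and viewed, about 8 in all and at most 12, crops included, and the job is handed in when it is done.

Besides the shell and the picture viewer there is one more tool, called after ">>>" as name(argument=value, ...), one argument or row to a line, values as JSON. carry_out: Moves the arm, as the interface text tells. Its arguments: {"type":"object","properties":{"deltas":{"type":"array","items":{"type":"array","items":{"type":"array","items":{"type":"number"}}}},"fingers":{"type":"number"}},"required":["deltas"]}

```bash
mkdir -p pics; ls; python3 - <<'E'
from plant import bot
import cv2,numpy as np
o=bot.get_obs();print(o)
for n in("scene","side"):
    p,d=bot.capture(n);cv2.imwrite(f"pics/{n}0.png",p);np.save(f"pics/{n}0.npy",d);m=bot.camera_model(n);print(n,m)
E
```

```text
pics
{'time': 0.0, 'joint_positions': array([ 1.06600673e+00,  3.42705003e-01,  1.52500919e+00, -3.08963469e-06,
        1.27542554e+00, -1.45976904e-01]), 'dq': array([-0.00085671,  0.00241097,  0.00028242,  0.00140442,  0.00134816,
        0.00029532]), 'tau': array([ 2.35658053e-04, -4.31244636e+01, -2.44223374e+01,  7.19522615e-02,
        5.58570900e-02, -1.06015680e-04]), 'tool_pos': array([184.17633113, 491.30061926, 291.55682848]), 'tcp_rot': array([-3.14006160e+00, -2.22113393e-04,  2.78278069e+00]), 'contact_force': array([ 0.27450502,  0.56801429, -0.28973638]), 'moment': array([ 0.0082817 , -0.0059943 ,  0.05824685]), 'grip_width': 92.08328407134219}
scene {'K': array([[418.22327055,   0.        , 257.04215142],
       [  0.        , 418.22327055, 188.36042965],
       [  0.        ,   0.        ,   1.        ]]), 'camera_from_world': array([[-6.32883559e-01,  7.74077284e-01, -1.62098401e-02,
         3.62275332e+02],
       [ 5.47712869e-01,  4.32814571e-01, -7.16018268e-01,
        -2.07176232e+02],
       [-5.47237621e-01, -4.62034528e-01, -6.97893316e-01,
         1.55999645e+03],
       [ 0.00000000e+00,  0.00000000e+00,  0.00000000e+00,
         1.00000000e+00]])}
side {'K': array([[470.24083347,   0.        , 257.84671805],
       [  0.        , 470.24083347, 197.58353376],
       [  0.        ,   0.        ,   1.        ]]), 'camera_from_world': array([[ 7.65713453e-01, -6.43102245e-01,  1.01198157e-02,
        -4.31662684e+02],
       [-4.36323095e-01, -5.30941945e-01, -7.26445323e-01,
         3.65180218e+02],
       [ 4.72551653e-01,  5.51833448e-01, -6.87149752e-01,
         1.13732623e+03],
       [ 0.00000000e+00,  0.00000000e+00,  0.00000000e+00,
         1.00000000e+00]])}
```

View pics/scene0.png

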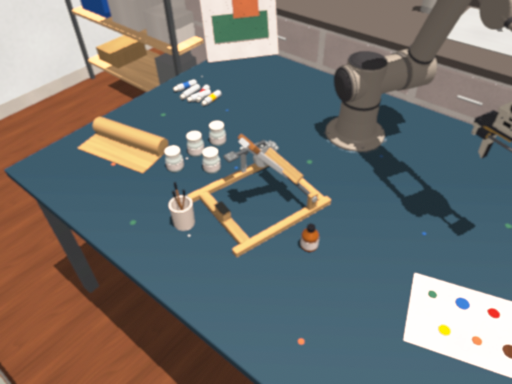

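View pics/side0.png

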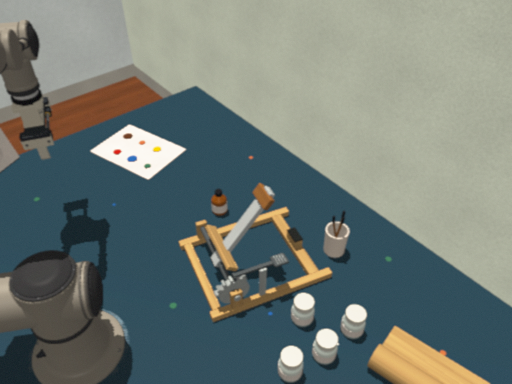

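The scene view shows the easel at about (255,200), with four jars up-left at (175–217,133–160), the pot at (182,212) and the bottle at (310,238). The side view shows the mast head at (263,195), the pawl pad at (279,261), the rest at (293,237), the pot at (336,238), the bottle at (219,203) and the jars at (290–354,310–365).

```bash
cat > h.py <<'E'
import numpy as np,cv2
from plant import bot
def cloud(n,d,m=None):
    m=m or bot.camera_model(n);v,u=np.indices(d.shape)
    K=m["K"];c=np.stack([(u-K[0,2])/K[0,0]*d,(v-K[1,2])/K[1,1]*d,d],-1)
    T=m["camera_from_world"];return (c-T[:3,3])@T[:3,:3]
def proj(n,P,m=None):
    m=m or bot.camera_model(n);T=m["camera_from_world"];c=np.atleast_2d(P)@T[:3,:3].T+T[:3,3];q=c@m["K"].T;return q[:,:2]/q[:,2:]
E
python3 - <<'E'
from h import *
for n,pts in(("side",dict(c1=(183,243),c2=(287,212),c3=(329,274),c4=(214,311),rest=(294,237),pad=(279,261),head=(263,195),pot=(336,238),bottle=(219,205),j1=(303,298),j2=(354,310),j3=(325,335),j4=(290,352))),
 ("scene",dict(c3=(192,198),c2=(238,248),c1=(327,201),rest=(222,208),pad=(233,156),head=(247,143),pot=(182,210),bottle=(310,238),j1=(211,155),j2=(174,153),j3=(194,137),j4=(217,127)))):
    P=cloud(n,np.load(f"pics/{n}0.npy"))
    for k,(u,v) in pts.items(): print(n,k,P[v,u].round())
p=cv2.imread("pics/side0.png")[170:330,165:365];q=cv2.imread("pics/scene0.png")[110:260,170:345]
cv2.imwrite("pics/crop1.png",cv2.resize(p,None,fx=4,fy=3.75,interpolation=cv2.INTER_CUBIC)[:600])
E
```

```text
side c1 [373. 110.  17.]
side c2 [695.  16.  12.]
side c3 [ 617. -239.   20.]
side c4 [ 306. -133.   19.]
side rest [ 612. -101.   55.]
side pad [ 483. -177.  123.]
side head [518. -70. 252.]
side pot [ 679. -196.   85.]
side bottle [530. 144.  48.]
side j1 [ 476. -276.   79.]
side j2 [ 548. -378.   76.]
side j3 [ 448. -379.   71.]
side j4 [ 356. -359.   73.]
scene c3 [ 625. -220.   14.]
scene c2 [686.  25.  19.]
scene c1 [379. 120.  18.]
scene rest [623. -90.  52.]
scene pad [ 486. -163.  123.]
scene head [538. -57. 256.]
scene pot [ 704. -172.   58.]
scene bottle [557. 175.  54.]
scene j1 [ 487. -262.   76.]
scene j2 [ 550. -372.   70.]
scene j3 [ 451. -378.   73.]
scene j4 [ 361. -353.   75.]
```

View pics/crop1.png

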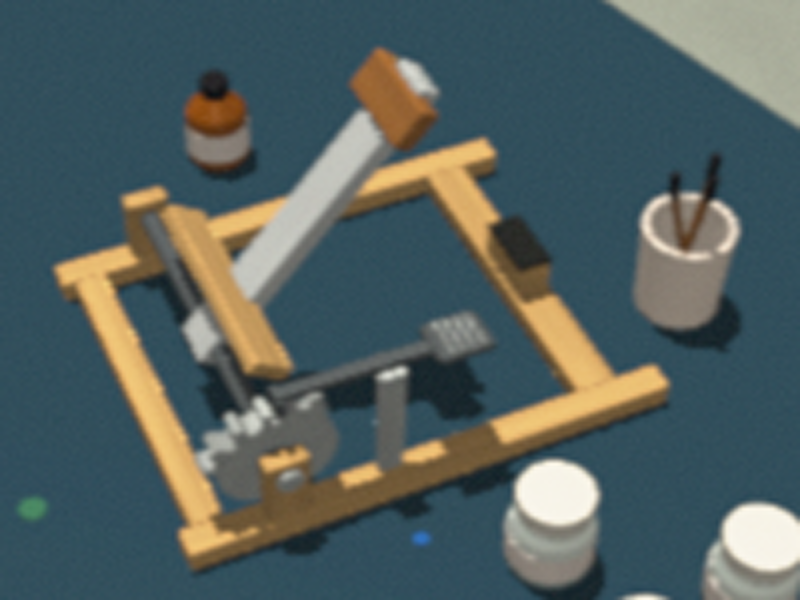

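The crop shows the pad centre at side pixel (279.5,260), the head at (263,196) and the frame clear of occlusion. Next I fit the easel frame from wood-coloured points and cross-check it with the pad and rest.

```bash
python3 - <<'E'
from h import *
for n in("side","scene"):
    p=cv2.imread(f"pics/{n}0.png");P=cloud(n,np.load(f"pics/{n}0.npy"));h=cv2.cvtColor(p,cv2.COLOR_BGR2HSV)
    ok=(P[...,0]>250)&(P[...,0]<760)&(P[...,1]>-290)&(P[...,1]<160)
    wood=ok&(h[...,0]>8)&(h[...,0]<28)&(h[...,1]>90)&(P[...,2]>15)&(P[...,2]<25)
    wood=cv2.morphologyEx(wood.astype(np.uint8),cv2.MORPH_OPEN,np.ones((2,2)))
    k,l,s,c=cv2.connectedComponentsWithStats(wood,connectivity=8)
    wood=np.isin(l,[i for i in range(1,k) if s[i,4]>60])
    r=cv2.minAreaRect(P[wood][:,:2].astype(np.float32));b=cv2.boxPoints(r);print(n,wood.sum(),r,b.round().tolist())
    # axis: long side pointing +x
    e=b[1]-b[0];f=b[2]-b[1];a=e if np.hypot(*e)>np.hypot(*f) else f
    a=a/np.hypot(*a)*np.sign(a[0]);y=np.arctan2(a[1],a[0]);O=np.array(r[0])-105*a;print("yaw",y,"O",O)
    R=np.array([[a[0],-a[1]],[a[1],a[0]]]);Q=(P[...,:2]-O)@R
    for nm,(x0,y0,z0,z1,rad) in dict(pad=(127,-112,112,132,35),rest=(235,0,47,60,35),head=(125,0,225,275,45)).items():
        m=(np.hypot(Q[...,0]-x0,Q[...,1]-y0)<rad)&(P[...,2]>z0)&(P[...,2]<z1)
        if nm=="pad": m&=Q[...,0]>108
        v,u=np.nonzero(m);print(nm,m.sum(),"E",np.median(Q[m],0).round(1),Q[m].min(0).round(),Q[m].max(0).round(),"z",np.percentile(P[m][:,2],[5,50,95]).round(1),"W",P[m].mean(0).round(1))
    for nm,w in dict(bottle=(545,160),pot=(690,-185),jar=(481,-269)).items(): print(nm,((np.array(w)-O)@R).round())
    print("pad",O+R@[127,-112],"hinge->head228 dir",a)
E
```

```text
side 2348 ((354.3000793457031, -351.103515625), (1003.533447265625, 397.48577880859375), 63.47935485839844) [[-48.0, -711.0], [308.0, -889.0], [756.0, 9.0], [401.0, 187.0]]
yaw 1.1079237 O [ 307.41545105 -445.05474091]
  return _methods._mean(a, axis=axis, dtype=dtype,
  ret = um.true_divide(
Traceback (most recent call last):
ValueError: zero-size array to reduction operation minimum which has no identity
```

```bash
python3 - <<'E'
from h import *
for n in("side","scene"):
    p=cv2.imread(f"pics/{n}0.png");P=cloud(n,np.load(f"pics/{n}0.npy"));h=cv2.cvtColor(p,cv2.COLOR_BGR2HSV)
    ok=(P[...,0]>250)&(P[...,0]<760)&(P[...,1]>-290)&(P[...,1]<160)
    wood=ok&(h[...,0]>8)&(h[...,0]<28)&(h[...,1]>90)&(P[...,2]>15)&(P[...,2]<25)
    k,l,s,c=cv2.connectedComponentsWithStats(wood.astype(np.uint8),connectivity=8)
    wood=np.isin(l,[i for i in range(1,k) if s[i,4]>60])
    r=cv2.minAreaRect(np.ascontiguousarray(P[wood][:,:2],dtype=np.float32));b=cv2.boxPoints(r);print(n,wood.sum(),r,b.round().tolist())
    e=b[1]-b[0];f=b[2]-b[1];a=e if np.hypot(*e)>np.hypot(*f) else f
    a=a/np.hypot(*a)*np.sign(a[0]);y=np.arctan2(a[1],a[0]);O=np.array(r[0])-105*a;print("yaw",y,"O",O)
    R=np.array([[a[0],-a[1]],[a[1],a[0]]]);Q=(P[...,:2]-O)@R
    for nm,(x0,y0,z0,z1,rad) in dict(pad=(127,-112,112,132,35),rest=(235,0,47,60,35),head=(125,0,225,275,45)).items():
        m=(np.hypot(Q[...,0]-x0,Q[...,1]-y0)<rad)&(P[...,2]>z0)&(P[...,2]<z1)
        if nm=="pad": m&=Q[...,0]>100
        if not m.any(): print(nm,0);continue
        print(nm,m.sum(),"E",np.median(Q[m],0).round(1),Q[m].min(0).round(),Q[m].max(0).round(),"z",np.percentile(P[m][:,2],[5,50,95]).round(1),"W",P[m].mean(0).round(1))
    for nm,w in dict(bottle=(545,160),pot=(690,-185),jar=(481,-269)).items(): print(nm,((np.array(w)-O)@R).round())
    print("pad",O+R@[127,-112],"dir",a)
E
```

```text
side 2417 ((495.2854919433594, -57.283721923828125), (287.22125244140625, 349.789306640625), 74.4166488647461) [[288.0, -149.0], [625.0, -243.0], [702.0, 34.0], [365.0, 128.0]]
yaw -0.2719807 O [394.14522552 -29.07653618]
pad 190 E [ 124.8 -114.2] [ 100. -130.] [147. -95.] z [118.9 122.7 125.5] W [ 483.8 -172.6  122.4]
rest 148 E [234.   -1.2] [220. -26.] [250.  27.] z [49.5 53.5 57.4] W [619.3 -93.4  53.5]
head 384 E [130.3  -6. ] [115. -38.] [156.  36.] z [232.7 248.9 259. ] W [519.2 -69.6 247.6]
bottle [ 95. 223.]
pot [327. -71.]
jar [ 148. -208.]
pad [ 486.3891201  -171.07674855] dir [ 0.9632406  -0.26863986]
scene 1616 ((496.05657958984375, -55.592315673828125), (285.3341064453125, 350.4551086425781), 74.33072662353516) [[289.0, -146.0], [626.0, -240.0], [703.0, 34.0], [366.0, 129.0]]
yaw -0.27348042 O [394.95872498 -27.23347664]
pad 116 E [ 127.2 -107.8] [ 101. -128.] [150. -94.] z [114.5 120.6 123.8] W [ 488.1 -166.7  120.4]
rest 131 E [236.3   2.7] [221. -27.] [249.  26.] z [48.5 52.1 54.9] W [622.5 -89.1  52.1]
head 203 E [141.3  13.2] [118. -33.] [156.  37.] z [232.6 252.3 257.6] W [533.6 -56.7 249.6]
bottle [ 94. 221.]
pot [327. -72.]
jar [ 148. -210.]
pad [ 486.98956394 -169.37188169] dir [ 0.96283674 -0.27008417]
```

>>> carry_out(
  deltas=[
    [[0, 0, -45, 0], [0, 0, -90, 0], [-30, -30, -90, 1], [-61, -60, -90, 2], [-91, -91, -90, 3], [-122, -121, -90, 4], [-153, -151, -90, 5], [-183, -181, -90, 6], [-214, -211, -90, 7], [-244, -242, -90, 8], [-275, -272, -90, 9], [-305, -302, -90, 10], [-336, -332, -90, 11], [-366, -362, -90, 12], [-397, -392, -90, 13], [-427, -423, -90, 14], [-458, -453, -90, 15], [-488, -483, -90, 16], [-519, -513, -90, 17], [-519, -513, -90, 17]],
  ],
  fingers=0,
)

```text
time: 2.1
tool_pos: [491.3, -175.1, 380.5]
tcp_rot: [-3.14, 0.001, 1.293]
contact_force: [-0.9, 1.1, 0.1]
grip_width: 0.6
```

```bash
python3 - <<'E'
from h import *
o=bot.get_obs();m=bot.camera_model("wrist");p,d=bot.capture("wrist")
print(o["tool_pos"],o["tcp_rot"])
O=np.array([394.5,-28.]);t=-.2727;R=np.array([[np.cos(t),-np.sin(t)],[np.sin(t),np.cos(t)]])
P=cloud("wrist",d,m);Q=(P[...,:2]-O)@R
k=(Q[...,0]>100)&(Q[...,0]<155)&(Q[...,1]>-140)&(Q[...,1]<-88)&(P[...,2]>112)&(P[...,2]<132)
if k.any(): print("pad",k.sum(),Q[k].min(0),Q[k].max(0),np.median(P[k],0))
c=proj("wrist",[[*(O+R@[x,y]),124] for x,y in((107,-129),(147,-129),(147,-95),(107,-95))],m);print(c)
tip=proj("wrist",[[o["tool_pos"][0],o["tool_pos"][1],o["tool_pos"][2]-66]],m);print("tip",tip)
cv2.polylines(p,[c.round().astype(np.int32)],True,(0,255,0));cv2.imwrite("pics/w1.png",p)
E
```

```text
[ 491.26177581 -175.11703801  380.45236099] [-3.13998263e+00  7.03382055e-04  1.29301955e+00]
pad 1309 [ 100.00326689 -128.53172751] [148.86581684 -95.44763383] [ 487.60508742 -169.00725578  122.34706898]
[[226.9920956  182.49246901]
 [265.41828524 182.32808033]
 [265.58201959 149.69048901]
 [226.24027715 149.87112806]]
tip [[250.89809641 241.00249928]]
```

View pics/w1.png

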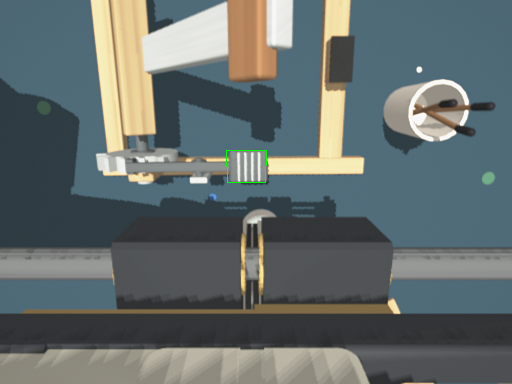

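The wrist view shows the pad at (246,166), exactly on the predicted outline. The pot is at (425,110) and the head at (252,40), both well clear. Pressing now.

>>> carry_out(
  deltas=[
    [[4, 4, 30, 0], [4, 4, 70, 0], [4, 4, 110, 0], [4, 4, 140, 0], [4, 4, 165, 0], [4, 4, 180, 0], [4, 4, 184, 0], [4, 4, 188, 0], [4, 4, 192, 0], [4, 4, 196, 0], [4, 4, 200, 0], [4, 4, 204, 0], [4, 4, 206, 0], [4, 4, 207, 0], [4, 4, 207, 0], [4, 4, 207, 0], [4, 4, 207, 0]],
  ],
)

```text
time: 3.85
tool_pos: [494.9, -168.2, 175.1]
tcp_rot: [-3.141, -0.0, 1.299]
contact_force: [-0.2, -0.3, 0.1]
grip_width: 0.5
```

>>> carry_out(
  deltas=[
    [[0, 0, 1, 0], [0, 0, 2, 0], [0, 0, 2, 0], [0, 0, 2, 0], [0, 0, -30, 0], [0, 0, -80, 0], [0, 0, -130, 0], [0, 0, -170, 0], [0, 0, -205, 0], [0, 0, -205, 0], [0, 0, -205, 0]],
  ],
)

```text
time: 4.95
tool_pos: [495.1, -168.2, 380.5]
tcp_rot: [3.14, 0.0, 1.299]
contact_force: [-0.1, -1.0, -0.9]
grip_width: 0.1
```

```bash
python3 - <<'E'
from h import *
o=bot.get_obs();m=bot.camera_model("wrist");p,d=bot.capture("wrist");print(o["time"],o["tool_pos"],o["tcp_rot"])
O=np.array([394.5,-28.]);t=-.2727;R=np.array([[np.cos(t),-np.sin(t)],[np.sin(t),np.cos(t)]])
def fit(P,l):
    Q=(P[...,:2]-O)@R
    for nm,k,c in(("pad",(Q[...,0]>110)&(Q[...,0]<145)&(abs(Q[...,1]+112)<13)&(P[...,2]>85),0),("mast",(abs(Q[...,1])<12)&(Q[...,0]>85)&(Q[...,0]<105)&(P[...,2]>100),0)):
        if k.sum()>20:
            f=np.polyfit(Q[k][:,0],P[k][:,2],1);print(l,nm,k.sum(),"slope rad",np.arctan(f[0]).round(3),"z mean",P[k][:,2].mean().round(1))
fit(cloud("wrist",d,m),"wrist")
for n in("side","scene"):
    q,e=bot.capture(n);fit(cloud(n,e),n)
    if n=="side": cv2.imwrite("pics/s2.png",cv2.resize(q[150:340,150:390],(800,600)))
E
```

```text
4.95 [ 495.05993095 -168.17957853  380.47585186] [3.14040071e+00 1.20705422e-04 1.29929918e+00]
wrist pad 1134 slope rad 1.371 z mean 191.0
wrist mast 734 slope rad 0.91 z mean 195.0
side pad 468 slope rad -0.952 z mean 409.8
side mast 82 slope rad 0.917 z mean 196.6
scene pad 93 slope rad 1.036 z mean 154.8
```

```bash
python3 - <<'E'
from h import *
O=np.array([394.5,-28.]);t=-.2727;R=np.array([[np.cos(t),-np.sin(t)],[np.sin(t),np.cos(t)]])
for n in("wrist","side","scene"):
    m=bot.camera_model(n);q,e=bot.capture(n);P=cloud(n,e,m);Q=(P[...,:2]-O)@R
    k=(Q[...,0]>112)&(Q[...,0]<143)&(abs(Q[...,1]+112)<13)&(P[...,2]>88)&(P[...,2]<130)
    if k.sum()>20: f=np.polyfit(Q[k][:,0],P[k][:,2],1);print(n,k.sum(),np.arctan(f[0]).round(3),P[k][:,2].mean().round(1))
E
```

```text
wrist 688 -0.302 108.4
side 88 -0.289 108.9
scene 67 -0.324 106.3
```

Pawl reads about 0.30 rad. I'll press another 4 mm for margin, then go to the mast.

>>> carry_out(
  deltas=[
    [[0, 0, 40, 0], [0, 0, 80, 0], [0, 0, 120, 0], [0, 0, 160, 0], [0, 0, 190, 0], [0, 0, 203, 0], [0, 0, 207, 0], [0, 0, 209, 0], [0, 0, 211, 0], [0, 0, 211, 0], [0, 0, 211, 0], [0, 0, 211, 0]],
  ],
)

```text
time: 6.45
tool_pos: [495.3, -168.3, 169.8]
tcp_rot: [3.14, 0.0, 1.299]
contact_force: [0.3, 0.5, 0.1]
grip_width: 0.3
```

>>> carry_out(
  deltas=[
    [[0, 0, -40, 0], [0, 0, -80, 0], [0, 0, -120, 0], [0, 0, -160, 0], [0, 0, -200, 0], [0, 0, -211, 0], [0, 0, -211, 0]],
  ],
)

```text
time: 7.15
tool_pos: [495.4, -168.4, 382.1]
tcp_rot: [3.137, 0.001, 1.299]
contact_force: [0.5, 0.9, 0.1]
grip_width: 0.3
```

```bash
python3 - <<'E'
from h import *
O=np.array([394.5,-28.]);t=-.2727;R=np.array([[np.cos(t),-np.sin(t)],[np.sin(t),np.cos(t)]])
for n in("wrist","side"):
    m=bot.camera_model(n);q,e=bot.capture(n);P=cloud(n,e,m);Q=(P[...,:2]-O)@R
    k=(Q[...,0]>112)&(Q[...,0]<143)&(abs(Q[...,1]+112)<13)&(P[...,2]>88)&(P[...,2]<130)
    f=np.polyfit(Q[k][:,0],P[k][:,2],1);print(n,k.sum(),np.arctan(f[0]).round(3),P[k][:,2].mean().round(1))
o=bot.get_obs();T=o["tool_pos"];y=o["tcp_rot"][2];print(o["time"],T,y,"tcp in easel",(T[:2]-O)@R)
for q in(.04,.1,.2,.3,.4,.5,.6,.7,.8,.9,.95):
    a=.95-q;L=228;x=L*np.cos(a)-14*np.sin(a)-9.5;z=62+L*np.sin(a)+14*np.cos(a);print(q,round(x,1),round(z+66,1))
E
```

```text
wrist 667 -0.352 105.8
side 78 -0.318 105.2
7.25 [ 494.66937998 -168.03619695  378.88510599] 1.2992576832387774 tcp in easel [ 134.18416086 -107.88258487]
0.04 119.4 316.6
0.1 130.5 308.5
0.2 147.8 293.7
0.3 163.5 277.1
0.4 177.6 259.1
0.5 189.7 239.8
0.6 199.9 219.3
0.7 207.9 198.0
0.8 213.8 175.9
0.9 217.5 153.4
0.95 218.5 142.0
```

>>> carry_out(
  deltas=[
    [[10, -1, 0, -1.5], [20, -3, 0, -3], [30, -4, 0, -4.5], [40, -6, 0, -6], [50, -7, 0, -7.5], [60, -8, 0, -9], [70, -10, 0, -10.5], [80, -11, 0, -12], [90, -12, 0, -13.5], [100, -14, 0, -15], [108, -15, 0, -16.5], [108, -15, 0, -18], [108, -15, 0, -18], [108, -15, 0, -18]],
  ],
)

```text
time: 8.65
tool_pos: [509.3, -60.2, 378.8]
tcp_rot: [3.142, -0.003, 2.866]
contact_force: [-0.1, -0.3, 0.2]
grip_width: 0.4
```

```bash
python3 - <<'E'
from h import *
O=np.array([394.5,-28.]);t=-.2727;R=np.array([[np.cos(t),-np.sin(t)],[np.sin(t),np.cos(t)]])
m=bot.camera_model("side");p,d=bot.capture("side");cv2.imwrite("pics/s3.png",cv2.resize(p[130:340,140:400],(780,630))[:600])
o=bot.get_obs();T=o["tool_pos"];print(o["time"],T,o["tcp_rot"],"easel",(T[:2]-O)@R)
E
```

```text
8.7 [509.38643201 -60.23292751 379.09652628] [ 3.14151669e+00 -2.12242677e-03  2.86670712e+00] easel [ 1.19322437e+02 -9.91645489e-02]
```

View pics/s3.png

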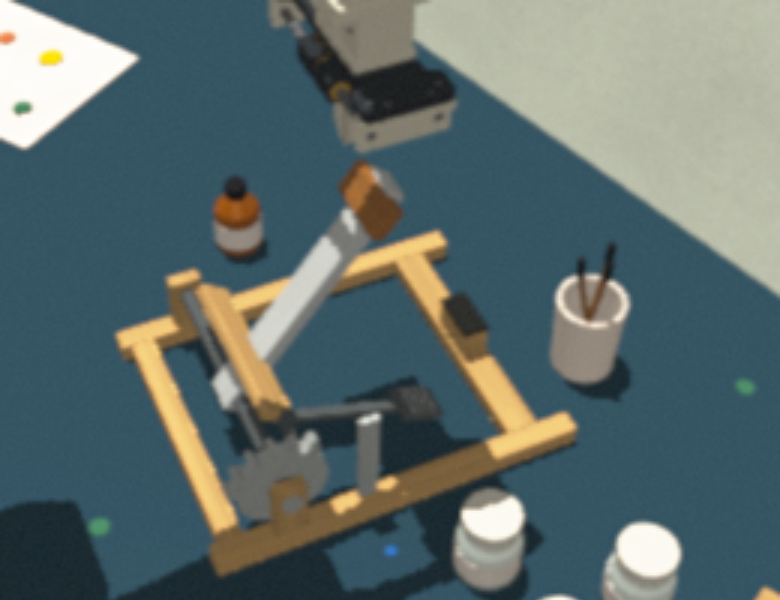

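The side view shows the pad tipped (415,400), the mast still up with its head at (372,200), the gripper above it, and the pot, bottle and jars untouched. Now I push the head along its arc.

>>> carry_out(
  deltas=[
    [[0, 0, 25, 0], [0, 0, 45, 0], [0, 0, 58, 0], [-4, 0, 65, 0], [-11, 0, 71, 0], [-20, 0, 78, 0], [-28, 0, 85, 0], [-36, 0, 93, 0], [-44, 0, 102, 0], [-51, 0, 111, 0], [-58, 0, 120, 0], [-64, 0, 130, 0], [-70, 0, 139, 0]],
  ],
)

```text
time: 10.0
tool_pos: [577.8, -79.2, 240.6]
tcp_rot: [3.142, 0.001, 2.87]
contact_force: [-2.0, -0.7, 3.0]
grip_width: 0.7
```

>>> carry_out(
  deltas=[
    [[-5, 0, 10, 0], [-10, 0, 21, 0], [-14, 0, 31, 0], [-18, 0, 42, 0], [-21, 0, 53, 0], [-24, 0, 64, 0], [-26, 0, 76, 0], [-28, 0, 87, 0], [-29, 0, 95, 0], [-29, 0, 99, 0], [-29, 0, 101, 0], [-29, 0, 101, 0], [-29, 0, 101, 0], [-29, 0, 101, 0]],
  ],
)

```text
time: 11.4
tool_pos: [604.7, -86.5, 141.6]
tcp_rot: [3.142, 0.0, 2.87]
contact_force: [-3.8, -0.0, 11.9]
grip_width: 0.5
```

>>> carry_out(
  deltas=[
    [[0, 0, -20, 0], [0, 0, -60, 0], [0, 0, -100, 0], [0, 0, -140, 0], [0, 0, -180, 0], [0, 0, -200, 0], [0, 0, -200, 0], [0, 0, -200, 0]],
  ],
)

```text
time: 12.2
tool_pos: [604.4, -86.5, 339.0]
tcp_rot: [3.141, -0.002, 2.87]
contact_force: [0.7, -0.4, 0.3]
grip_width: 0.4
```

```bash
python3 - <<'E'
from h import *
O=np.array([394.5,-28.]);t=-.2727;R=np.array([[np.cos(t),-np.sin(t)],[np.sin(t),np.cos(t)]])
for n in("wrist","side"):
    m=bot.camera_model(n);p,d=bot.capture(n);P=cloud(n,d,m);Q=(P[...,:2]-O)@R
    k=(abs(Q[...,1])<12)&(Q[...,0]>90)&(Q[...,0]<195)&(P[...,2]>45)&(P[...,2]<120)
    f=np.polyfit(Q[k][:,0],P[k][:,2],1);print(n,k.sum(),"mast slope",np.arctan(f[0]),P[k][:,2].mean())
cv2.imwrite("pics/s4.png",cv2.resize(p[130:340,140:400],(780,630))[:600]);o=bot.get_obs();print(o["time"],o["contact_force"],o["tool_pos"])
E
```

```text
wrist 2554 mast slope -0.0008149903336296549 69.87416124710435
side 246 mast slope 0.005394370238655488 70.2212072869851
12.3 [-0.09644718  0.66511446 -0.61674082] [604.2990585  -86.49677988 337.98331676]
```

View pics/s4.png

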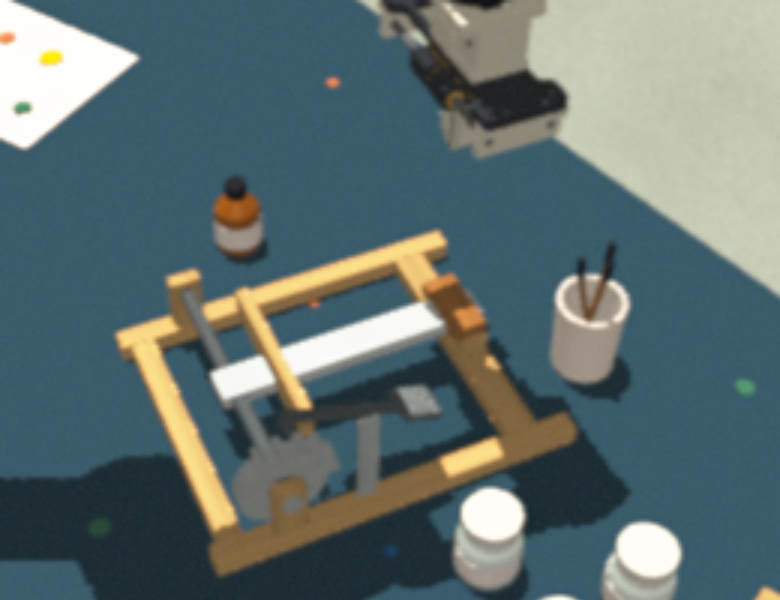

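The mast lies level on its rest, with its head at (455,305). The bottle, pot and jar are at the same pixels as before, and the gripper is clear.

```bash
python3 -c "
from plant import bot
bot.close_job()"
```

```text
the job is handed in; nothing more can be done
```

The easel is folded flat and the job is handed in, at about 12.3 s of the 48 s allowed.

- **Pawl:** I pressed the pad down with closed fingertips twice. After the first press it read about 0.30 rad. I pressed 4 mm deeper, and it then read 0.35 rad in the wrist camera and 0.32 rad in the side camera, against the 0.25 rad needed. After the first press the mast was still up, at about 0.04 rad. I did not measure it again after the second press, but the side picture showed it still up.
- **Mast:** I pushed the head down along its arc with about 3 N until it met the rest, where the force reached about 12 N. The arm then moved straight up clear of everything.
- **Last checks:** The mast is level within 0.006 rad in both the wrist and side views. The wrist force was near zero. In the side picture the ink bottle, brush pot and nearest jar (the one farthest to the robot's left) look unmoved. I checked those three only by eye in the picture and did not measure their positions again.

No check failed. The two cameras differed by about 0.03 rad on the final pawl angle, and both readings are above the limit.

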